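# Line the condiments up by height on the shop's board

## Task

Set the pepper mill, the spice jar, the salt shaker and the small yellow pot upright on the four cork coasters of the dark board, one centred on each coaster, in order of height: the tallest at the end with the brass stud, the shortest at the other end. Do not knock any of them over.

Things in the scene. Friction and masses are not known exactly. Their poses are not given: they have to be found in the camera images.
- mill_center (a point): wooden pepper mill with a small steel ball on top, the TALLEST of the four: 150 mm high, round, 58 mm across its foot; its head (50 mm across) starts 108 mm up. A grasp 95 to 105 mm above its foot leaves room for its top under the palm; this point is its centre, half-way up on the upright axis; its z axis points up
- spice_center (a point): slim glass spice jar with a dark brown cap, the SECOND tallest: 105 mm high, round, 41 mm across; this point is its centre, half-way up on the upright axis; its z axis points up. (Keep clear of the fixed glass biscuit jar, 160 mm across and 240 mm high, at about x 0.66, y -0.18, near the right-hand starting place)
- salt_center (a point): glass salt shaker with a domed metal top and grey contents, the THIRD tallest: 90 mm high, round, 44 mm across up to 70 mm, narrowing to 34 mm in the dome; this point is its centre, half-way up on the upright axis; its z axis points up
- pot_center (a point): small yellow pot with a white lid, the SHORTEST: 60 mm high, round, 46 mm across; this point is its centre, half-way up on the upright axis; its z axis points up. (Keep clear of the fixed clear domes, 120 mm high with knobs to 170 mm, over the plates between the robot and the things)
- mark_1: round cork coaster, 60 mm across the cork, 3 mm thick, fixed on the dark slate-grey board (344 x 88 x 10 mm, lying mostly along the y axis); origin at the centre of its underside, 10 mm above the table, so things stand 13 mm above the table. Coasters are about 72 mm apart. It is the first of the row counted from the right (-y) end
- mark_2: round cork coaster, 60 mm across the cork, 3 mm thick, fixed on the dark slate-grey board (344 x 88 x 10 mm, lying mostly along the y axis); origin at the centre of its underside, 10 mm above the table, so things stand 13 mm above the table. Coasters are about 72 mm apart. It is the second of the row counted from the right (-y) end
- mark_3: round cork coaster, 60 mm across the cork, 3 mm thick, fixed on the dark slate-grey board (344 x 88 x 10 mm, lying mostly along the y axis); origin at the centre of its underside, 10 mm above the table, so things stand 13 mm above the table. Coasters are about 72 mm apart. It is the third of the row counted from the right (-y) end
- mark_4: round cork coaster, 60 mm across the cork, 3 mm thick, fixed on the dark slate-grey board (344 x 88 x 10 mm, lying mostly along the y axis); origin at the centre of its underside, 10 mm above the table, so things stand 13 mm above the table. Coasters are about 72 mm apart. It is the last of the row, at the left (+y) end
- brass_stud: round brass stud, 22 mm across and 10 mm high, fixed on the board beyond the coaster at one end of the row, about 49 mm from it; it marks the tall end, right or left. (At the other end is a like stud in white plastic.) Origin at the centre of its underside

How it is judged:
At the end, for the whole second after the job is handed in: From the brass stud's end the coasters carry mill, spice jar, salt shaker, pot in this order, each centre within 12 mm of its coaster's centre horizontally and within 5 mm of standing height, upright within 0.1 rad, released and at rest (below 0.02 m/s) (((horizontal distance between brass_stud and mark_1 below 0.1 m and (horizontal distance between mill_center and mark_1 below 0.012 m and z of mill_center in the frame of mark_1 between 0.073 and 0.083 m) and (horizontal distance between spice_center and mark_2 below 0.012 m and z of spice_center in the frame of mark_2 between 0.0505 and 0.0605 m) and (horizontal distance between salt_center and mark_3 below 0.012 m and z of salt_center in the frame of mark_3 between 0.043 and 0.053 m) and (horizontal distance between pot_center and mark_4 below 0.012 m and z of pot_center in the frame of mark_4 between 0.028 and 0.038 m)) or (horizontal distance between brass_stud and mark_4 below 0.1 m and (horizontal distance between mill_center and mark_4 below 0.012 m and z of mill_center in the frame of mark_4 between 0.073 and 0.083 m) and (horizontal distance between spice_center and mark_3 below 0.012 m and z of spice_center in the frame of mark_3 between 0.0505 and 0.0605 m) and (horizontal distance between salt_center and mark_2 below 0.012 m and z of salt_center in the frame of mark_2 between 0.043 and 0.053 m) and (horizontal distance between pot_center and mark_1 below 0.012 m and z of pot_center in the frame of mark_1 between 0.028 and 0.038 m))) and angle between each of mill_center, spice_center, salt_center, pot_center's own z axis and vertical below 0.1 rad and linear speed of each of mill, spice, salt, pot below 0.02 m/s); the robot touches nothing.
It fails at once if one of the four things is knocked over (tilts more than 0.6 rad) (angle between any of mill_center, spice_center, salt_center, pot_center's own z axis and vertical above 0.6 rad).
It also fails if it takes over 106 s, if anything falls off the work surface, if the arm or the gripper's body presses on something with over 40 N, if the wrist force passes 120 N, or if a joint passes its speed limit or range.

## Robot

A 6-joint arm with a two-finger parallel gripper is mounted at the origin on a cart in front of the work surface, level with it; the furniture and walls round the work are solid. World frame = base frame: x ahead of the robot, y to its left, z up, the work surface at z = 0. Lengths are in m, angles in rad, forces in N, time in s.
With the tool pointing down it reaches from about 0.35 to 0.85 m from the base axis. Payload 8.1 kg.
Tool frame: the origin (TCP) lies between the finger pads; the fingertips stand nose_length ahead of it and the grasp point (between the pads) lies 2 mm behind it (nose_length is the distance from the TCP to the fingertips, in m); z points along the fingers, x is the direction in which the jaws open and shut, and the axes are right-handed (so a half turn about z gives the same grasp; the last joint's range is limited). The gripper opens to 93 mm and grips with 3 to 60 N. Pads are 15 mm wide; open, the fingers measure 128 mm over their backs; the gripper's body (75 mm by 188 mm) begins 65 mm behind the grasp point.
Start: joints at [-1.264, 0.13, 1.488, -0, 1.523, -0.085], TCP at [0.229, -0.555, 0.236] pointing down, gripper open.
Joint ranges: [-2.96, 2.96], [-0.89, 2.26], [0.02, 2.5], [-1.34, 4.48], [0, 2.73], [-2.66, 2.66]. Speed limits (rad/s): [2.39, 2.39, 2.79, 3.14, 3.14, 3.14].

## Interface

Orientations are given as a rotation vector (axis times angle).
In Python, from plant import * gives the robot as it stands.
- The arm moves only by the tool carry_out, never from a script. Its argument "steps" is a list of rows, each an object with "xyz": the shift along the world's x, y, z in cm, a list of three; "rot": the turn, a rotation vector about the world's x, y, z in degrees, a list of three. In form: [{"xyz": [tx, ty, tz], "rot": [rx, ry, rz]}, ...]. A call has 1 to 10 rows; each row is the pose to reach, as a shift and turn from the pose commanded when the call began; what a row does not reach only later rows make up. A row lasts 1/10 s, in which the tool goes at most 50 mm and 8.59 degrees, less where a joint would pass 70% of its speed; a pose out of reach is approached as far as the arm can. A call with a gripper value outside its range is refused whole. "grip" is the opening, from 0 (shut) to 1 (fully open), set as the call begins (left out, the last holds). The fingers move at their own pace and stop on an object; "force" is the grip in N (left out, the last holds). Time passes only in rows, so rows that repeat a pose let the fingers close. It gives the time, the measured TCP pose, the force and the opening at its end, in the units of the state.
- read_state(): the state, without advancing time (a new reading comes with each control period).
- read_camera(name): name is "scene" or "top"; returns the picture (480x640x3 uint8, red, green, blue); there is no depth.
- calibration(name): a dict with "fov_y" (degrees; the focal length in pixels is half the picture's height over the tangent of half this angle, whatever the lens; pixels are square), "cx", "cy" (the principal point, pixels), "dist_coeffs" ([k1, k2, p1, p2, k3] as OpenCV has them; the pictures are not rectified), "xyz" and "attitude" of the camera in the world. Camera axes: x right, y down, z forward; pixel columns grow to the right and rows downward; lengths in m; the calibration is good to about 2 mm. A picture is of the moment at which its call begins. calibration takes no time and is no camera call.
- close_job(): hands the job in, once; it reports no verdict.
The state is a dict: "t": time; "q": joint angles; "dq": joint speeds; "joint_torque": joint torques, N m; "tool_pos": TCP position; "orientation": TCP orientation; "force": force on the tool from outside, world axes, zero at the start; "wrist_torque": the same for the moment, N m; "opening": finger opening in m.
Only numpy, scipy, OpenCV 4.12 (cv2) and the standard library are available. Lean on these libraries where they do the work, as an engineer would, in place of code of your own. Each camera call takes 0.05 s, during which the arm holds its last target.

## Working session

There is one attempt and no reset: what is moved stays moved. The work goes in short steps, Python scripts to look and compute and a tool call to move; the robot and the scene stay as the last step left them, time stands still between calls to the robot, and variables do not carry over. Pictures are saved under pics/ and viewed, and the job is handed in when it is done.

Besides the shell and the picture viewer there is one more tool, called after "Call:" as name([rows], argument=value, ...), one row to a line, values as JSON. carry_out: Moves the arm, as the interface text tells. Its arguments: {"type":"object","properties":{"steps":{"type":"array","items":{"type":"object","properties":{"xyz":{"type":"array","items":{"type":"number"}},"rot":{"type":"array","items":{"type":"number"}}}}},"grip":{"type":"number"},"force":{"type":"number"}},"required":["steps"]}

```bash
ls; mkdir -p pics
python3 - <<'E'
from plant import *
import cv2
s=read_state(); print(s)
for n in("scene","top"):
    print(n,calibration(n)); im=read_camera(n); cv2.imwrite(f"pics/{n}0.png",im[:,:,::-1])
try: print(nose_length)
except Exception as e: print(e)
E
```

```text
pics
{'t': 0.0, 'q': array([-1.26436018e+00,  1.31130435e-01,  1.48924927e+00,  2.23814295e-06,
        1.52297120e+00, -8.53672250e-02]), 'dq': array([-0.00134275, -0.00022817, -0.00080159, -0.00146549,  0.00129242,
        0.00029822]), 'joint_torque': array([ 2.35824016e-03, -5.59831238e+01, -4.91768646e+01,  7.66511215e-02,
        3.53145436e-02, -1.16570063e-04]), 'tool_pos': array([ 0.22899714, -0.55402414,  0.23462223]), 'orientation': array([-2.61044160e+00,  1.74593308e+00,  2.15349282e-03]), 'force': array([0.1090409 , 0.21418457, 0.48708285]), 'wrist_torque': array([-0.01358696, -0.01873509, -0.01265573]), 'opening': 0.09301128837313662}
scene {'fov_y': 45.0862763278, 'cx': 316.671858903926, 'cy': 234.91609605533824, 'dist_coeffs': array([-0.04499711,  0.        ,  0.        ,  0.        ,  0.        ]), 'xyz': array([ 0.26633102, -0.56073134,  0.54579968]), 'attitude': array([-2.08219024,  0.48629224, -0.26509785])}
top {'fov_y': 49.54415493740704, 'cx': 318.1059737936249, 'cy': 242.3933351738119, 'dist_coeffs': array([-0.0447862,  0.       ,  0.       ,  0.       ,  0.       ]), 'xyz': array([0.41437319, 0.14096304, 0.90943607]), 'attitude': array([-1.92062039,  2.2685982 , -0.2670045 ])}
0.017
```

View pics/scene0.png

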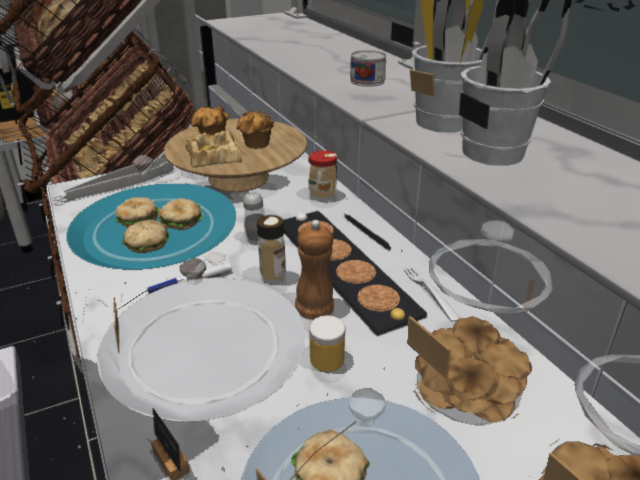

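View pics/top0.png

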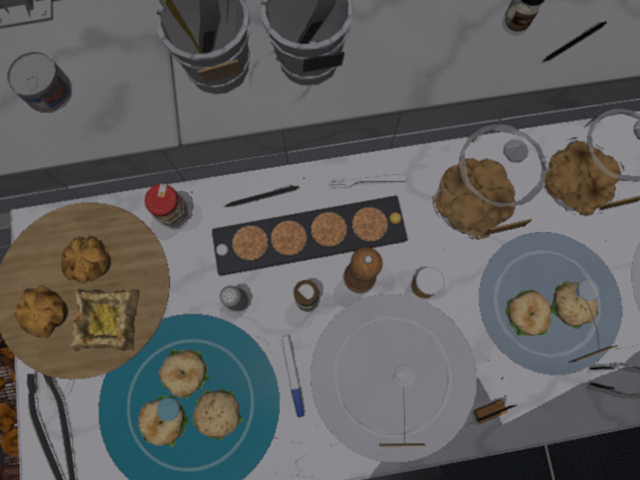

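```bash
cat > h.py <<'E'
import numpy as np, cv2
from scipy.spatial.transform import Rotation as R
from plant import *
def K(n):
    c=calibration(n); f=240/np.tan(np.radians(c['fov_y']/2))
    return np.array([[f,0,c['cx']],[0,f,c['cy']],[0,0,1]]),c['dist_coeffs'],np.array(c['xyz']),R.from_rotvec(c['attitude'])
def ray(n,p):
    k,d,o,r=K(n); u=cv2.undistortPoints(np.array([[p]],float),k,d)[0,0]
    return o,r.apply([u[0],u[1],1])
def onz(n,p,z):
    o,v=ray(n,p); return o+v*(z-o[2])/v[2]
def proj(n,P):
    k,d,o,r=K(n); P=np.atleast_2d(P); Rm=r.inv()
    return cv2.projectPoints(P.astype(float),Rm.as_rotvec(),-Rm.apply(o),k,d)[0][:,0]
def shot(n,name):
    im=read_camera(n)[:,:,::-1].copy(); cv2.imwrite(f"pics/{name}.png",im); return im
E
python3 - <<'E'
from h import *
print(onz("top",(320,0),0),onz("top",(320,240),0),onz("top",(640,240),0))
im=cv2.imread("pics/top0.png"); h=cv2.cvtColor(im,cv2.COLOR_BGR2HSV)
c=im[180:330,200:460]; cv2.imwrite("pics/topc.png",cv2.resize(c,None,fx=3,fy=3,interpolation=cv2.INTER_CUBIC))
im2=cv2.imread("pics/scene0.png"); cv2.imwrite("pics/scenec.png",cv2.resize(im2[170:390,220:440],None,fx=2.7,fy=2.7,interpolation=cv2.INTER_CUBIC))
m=cv2.inRange(h,(3,70,90),(14,200,255))[190:290,210:420]
n,l,st,ce=cv2.connectedComponentsWithStats(m)
for i in range(1,n):
    if st[i,4]>150: p=ce[i]+[210,190]; print(p,st[i],onz("top",p,.013))
m=cv2.inRange(h,(16,120,120),(30,255,255))[190:290,210:420]
n,l,st,ce=cv2.connectedComponentsWithStats(m)
for i in range(1,n):
    if st[i,4]>30: p=ce[i]+[210,190]; print('brass',p,st[i],onz("top",p,.02))
E
```

```text
[1.13708017 0.02073414 0.        ] [0.63665932 0.10464722 0.        ] [ 0.53983907 -0.4725448   0.        ]
[369.55833333 223.87738095] [143  17  34  34 840] [0.64811264 0.01280199 0.013     ]
[328.65398335 228.72532699] [103  22  34  34 841] [0.65137304 0.08650411 0.013     ]
[288.4893617 237.5106383] [ 61  31  35  34 846] [0.64725976 0.15968149 0.013     ]
[249.80896226 242.36910377] [ 24  36  33  34 848] [0.64985149 0.22883541 0.013     ]
[366.13768116 263.17874396] [144  60  26  27 414] [0.57869191 0.03216531 0.013     ]
brass [395.10447761 217.20895522] [181  23   9   9  67] [ 0.65087612 -0.03342886  0.02      ]
```

View pics/topc.png

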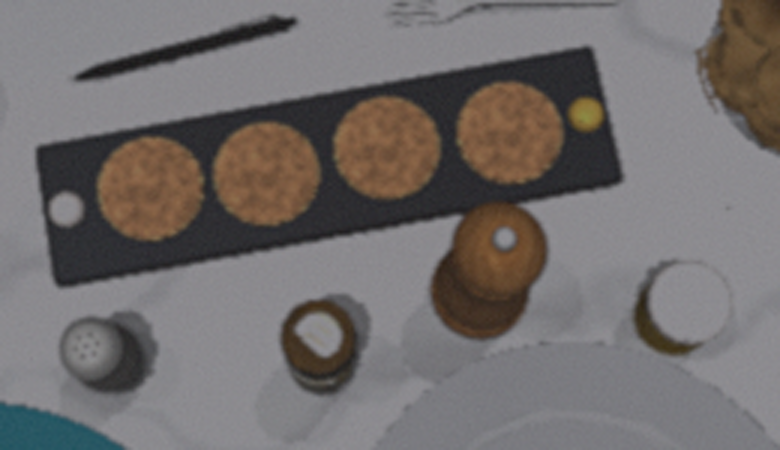

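View pics/scenec.png

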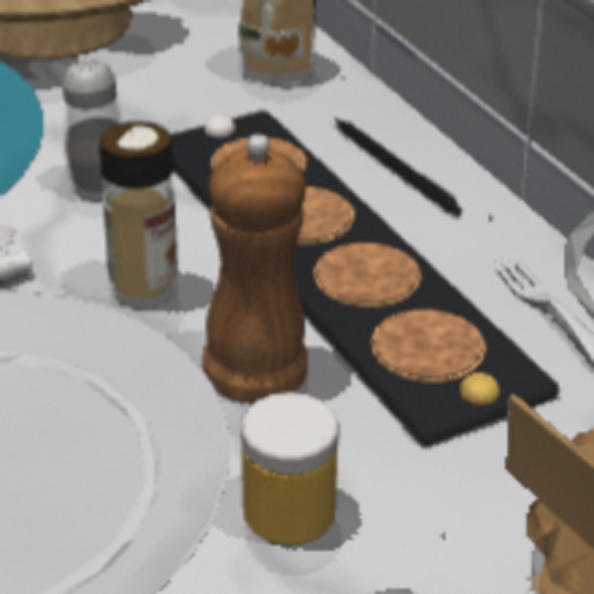

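```bash
cat > fit.py <<'E'
from h import *
def tri(p1,p2):
    o1,v1=ray("top",p1); o2,v2=ray("scene",p2)
    s=np.linalg.lstsq(np.c_[v1,-v2],o2-o1,rcond=None)[0]
    return o1+v1*s[0],o2+v2*s[1]
T=lambda x,y:((x+.5)/3-.5+200,(y+.5)/3-.5+180)
S=lambda x,y:((x+.5)/2.7-.5+220,(y+.5)/2.7-.5+170)
D=dict(mill=(T(504,238),S(258,148),.146),pot=(T(690,303),S(290,425),.06),spice=(T(319,336),S(138,138),.105),salt=(T(93,345),S(90,68),.088))
for k,(a,b,z) in D.items():
    print(k,onz("top",a,z).round(4),onz("scene",b,z).round(4),*[x.round(4) for x in tri(a,b)])
E
python3 fit.py
cat > ov.py <<'E'
from h import *
import sys
def circ(im,n,c,z,r,col,s,off):
    a=np.linspace(0,2*np.pi,60); P=np.c_[c[0]+r*np.cos(a),c[1]+r*np.sin(a),np.full(60,z)]
    q=((proj(n,P)-off+.5)*s-.5)
    cv2.polylines(im,[np.round(q).astype(int)],True,col,1)
E
python3 - <<'E'
from ov import *
C=dict(mill=((.5797,.0225),[(0,.029),(.128,.025),(.146,.004)]),pot=((.566,-.083),[(0,.023),(.06,.023)]),spice=((.568,.118),[(0,.0205),(.105,.0205)]),salt=((.58,.236),[(0,.022),(.07,.022)]))
import re
E
```

```text
mill [0.5602 0.0449 0.146 ] [0.5588 0.0423 0.146 ] [0.5605 0.0447 0.1444] [0.56   0.0448 0.1443]
pot [ 0.5237 -0.0603  0.06  ] [ 0.5236 -0.0628  0.06  ] [ 0.5239 -0.0608  0.0581] [ 0.5246 -0.061   0.0582]
spice [0.5329 0.144  0.105 ] [0.5337 0.1438 0.105 ] [0.5329 0.144  0.1049] [0.5337 0.1438 0.105 ]
salt [0.5503 0.2631 0.088 ] [0.55   0.2647 0.088 ] [0.5502 0.2629 0.089 ] [0.5494 0.2632 0.0889]
```

```bash
cat > objs.py <<'E'
from ov import *
C=dict(mill=((.5600,.0440),[(0,.029),(.108,.025),(.146,.005)]),pot=((.5240,-.061),[(0,.023),(.06,.023)]),spice=((.533,.144),[(0,.0205),(.105,.0205)]),salt=((.550,.263),[(0,.022),(.07,.022)]))
M=[(.648,.0128),(.6513,.0865),(.6473,.1597),(.6498,.2288)]
def overlay(C,M,pref,save):
    im=shot("top",pref+"t") if pref else cv2.imread("pics/top0.png"); im2=shot("scene",pref+"s") if pref else cv2.imread("pics/scene0.png")
    for n,I,(x0,y0,x1,y1),s in(("top",im,(200,180,460,330),3),("scene",im2,(220,170,440,390),2.7)):
        c=cv2.resize(I[y0:y1,x0:x1],None,fx=s,fy=s,interpolation=cv2.INTER_CUBIC)
        for k,(p,l) in C.items():
            for z,r in l: circ(c,n,p,z,r,(0,255,0),s,np.array([x0,y0]))
        for p in M: circ(c,n,p,.013,.03,(255,0,255),s,np.array([x0,y0]))
        cv2.imwrite(f"pics/{save}_{n}.png",c)
E
python3 - <<'E'
from objs import *
overlay(C,M,"","ov0")
for nm,p in (("white",(404,376)),("blue",(585,290)),("teal",(168,410))): print(nm,onz("top",p,.165).round(3))
print("white plate rim",[onz("top",p,.015).round(3) for p in((311,378),(476,378),(393,294),(393,460))])
print("blue rim",[onz("top",p,.015).round(3) for p in((479,300),(621,300),(550,233),(550,373))])
print("teal rim",[onz("top",p,.015).round(3) for p in((99,400),(279,400),(190,315))])
print("wall foot",[onz("top",p,.0).round(3) for p in((20,208),(300,168),(630,118))])
E
```

```text
white [0.385 0.028 0.165]
blue [ 0.459 -0.257  0.165]
teal [0.393 0.358 0.165]
white plate rim [array([0.401, 0.159, 0.015]), array([ 0.355, -0.113,  0.015]), array([ 0.517, -0.003,  0.015]), array([0.252, 0.049, 0.015])]
blue rim [array([ 0.482, -0.148,  0.015]), array([ 0.44 , -0.395,  0.015]), array([ 0.578, -0.303,  0.015]), array([ 0.341, -0.239,  0.015])]
teal rim [array([0.423, 0.515, 0.015]), array([0.375, 0.217, 0.015]), array([0.539, 0.348, 0.015])]
wall foot [array([0.79 , 0.646, 0.   ]), array([0.779, 0.119, 0.   ]), array([ 0.778, -0.53 ,  0.   ])]
```

View pics/ov0_top.png

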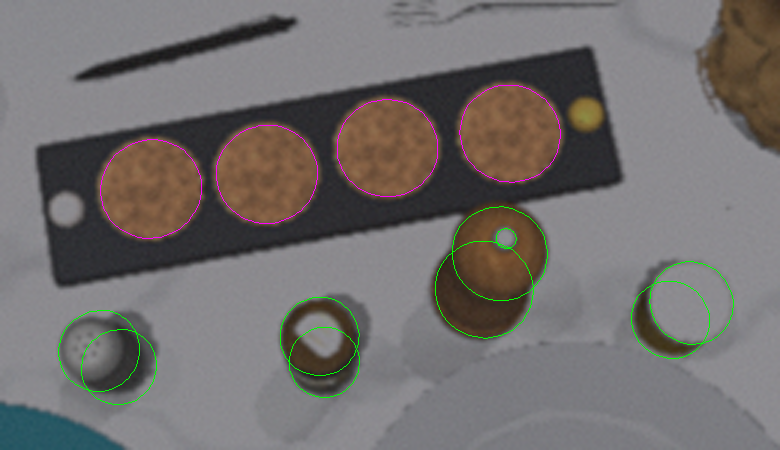

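View pics/ov0_scene.png

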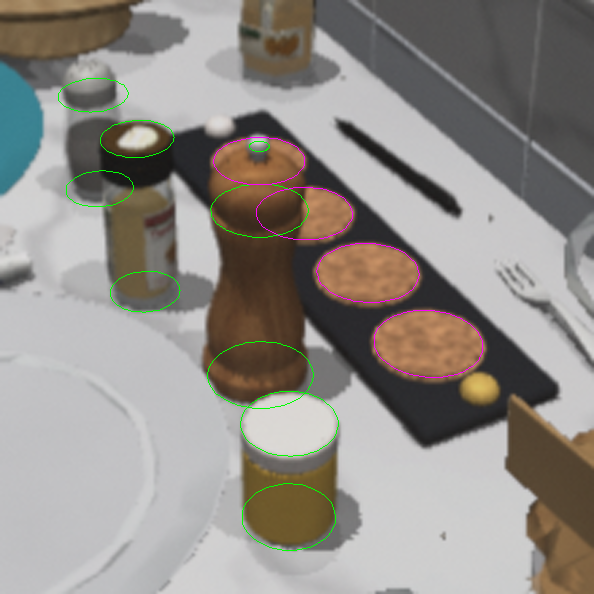

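```bash
cat > st.py <<'E'
from h import *
s=read_state(); r=R.from_rotvec(s['orientation']); m=r.as_matrix()
print('t',round(s['t'],2),'pos',s['tool_pos'].round(4),'yaw(x axis)',np.degrees(np.arctan2(m[1,0],m[0,0])).round(2),'tilt',np.degrees(np.arccos(-m[2,2])).round(2),'F',s['force'].round(1),'open',round(s['opening'],4),'q',s['q'].round(2))
E
python3 st.py; python3 -c "
from h import *
print([onz('top',p,.08).round(3) for p in((0,290),(170,290),(85,375))],[onz('top',p,.09).round(3) for p in((160,200),)])"
```

```text
t 0.1 pos [ 0.229  -0.5541  0.2347] yaw(x axis) -67.55 tilt 0.09 F [ 0.3 -0.1  0.3] open 0.0929 q [-1.26  0.13  1.49 -0.    1.52 -0.09]
[array([0.621, 0.639, 0.08 ]), array([0.575, 0.36 , 0.08 ]), array([0.463, 0.507, 0.08 ])] [array([0.726, 0.359, 0.09 ])]
```

Call:
carry_out([
  {"xyz": [0,0,5],"rot": [0,0,2]},
  {"xyz": [2.3,4.1,6],"rot": [0,0,4]},
  {"xyz": [4.6,8.2,6],"rot": [0,0,6]},
  {"xyz": [6.9,12.3,6],"rot": [0,0,8]},
  {"xyz": [9.2,16.4,6],"rot": [0,0,10]},
  {"xyz": [11.5,20.5,6],"rot": [0,0,12]},
  {"xyz": [13.8,24.6,6],"rot": [0,0,14]},
  {"xyz": [16.1,28.7,6],"rot": [0,0,16]},
  {"xyz": [18.4,32.8,6],"rot": [0,0,18]},
  {"xyz": [20.7,36.9,6],"rot": [0,0,20]},
], grip=1, force=15)

```text
t: 1.1
tool_pos: [0.4365, -0.1836, 0.2954]
orientation: [-2.876, 1.265, 0.0]
force: [0.8, -0.5, -0.4]
opening: 0.0932
```

Call:
carry_out([
  {"xyz": [2.3,4.1,0],"rot": [0,0,0.5]},
  {"xyz": [4.6,8.2,-1],"rot": [0,0,1]},
  {"xyz": [6.9,12.3,-2],"rot": [0,0,1.5]},
  {"xyz": [9.2,16.4,-3],"rot": [0,0,2]},
  {"xyz": [11.5,20.5,-4],"rot": [0,0,2.5]},
  {"xyz": [12.4,23,-5],"rot": [0,0,2.5]},
  {"xyz": [12.4,23,-6],"rot": [0,0,2.5]},
  {"xyz": [12.4,23,-6],"rot": [0,0,2.5]},
])

```text
t: 1.9
tool_pos: [0.5588, 0.0447, 0.2331]
orientation: [2.901, -1.201, -0.006]
force: [-0.6, 0.4, 0.5]
opening: 0.093
```

```bash
python3 st.py; python3 -c "
from h import *
shot('scene','s1')"
```

```text
t 1.9 pos [0.5588 0.0447 0.2331] yaw(x axis) -44.97 tilt 0.25 F [-0.6  0.4  0.5] open 0.093 q [-0.01  0.03  1.6  -0.    1.52  0.77]
```

View pics/s1.png

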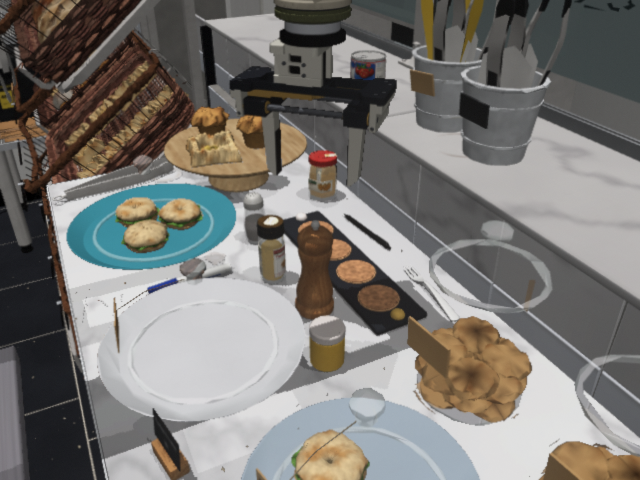

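Call:
carry_out([
  {"xyz": [0,0,-3]},
  {"xyz": [0,0,-6]},
  {"xyz": [0,0,-9]},
  {"xyz": [0,0,-12]},
  {"xyz": [0,0,-13.5]},
  {"xyz": [0,0,-13.5]},
  {"xyz": [0,0,-13.5]},
])

```text
validation failed for argument at $.st...
```

Call:
carry_out([
  {"xyz": [0,0,0]},
  {"xyz": [0,0,0]},
  {"xyz": [0,0,0]},
  {"xyz": [0,0,0]},
  {"xyz": [0,0,0]},
  {"xyz": [0,0,0]},
  {"xyz": [0,0,0]},
  {"xyz": [0,0,0]},
], grip=0.2, force=15)

```text
validation failed for argument at $.st...
```

```bash
python3 st.py; python3 -c "
from h import *
shot('scene','s2')"
```

```text
t 1.95 pos [0.5592 0.0439 0.2344] yaw(x axis) -45.04 tilt 0.16 F [-0.4 -0.2 -0.6] open 0.0928 q [-0.01  0.03  1.6  -0.    1.52  0.77]
```

View pics/s2.png

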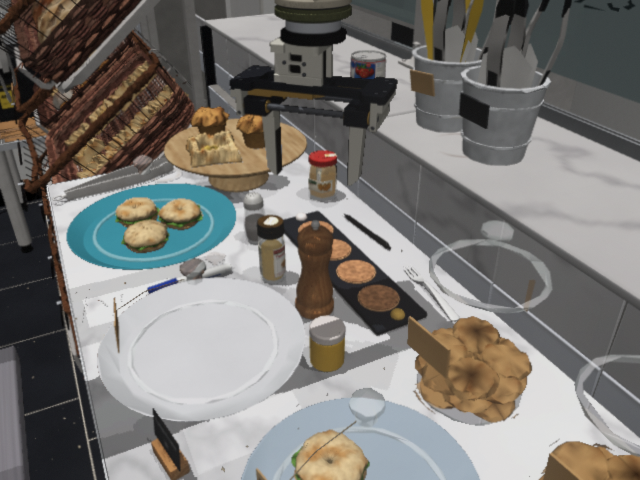

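Call:
carry_out([
  {"xyz": [0,0,-3],"rot": [0,0,0]},
  {"xyz": [0,0,-6],"rot": [0,0,0]},
  {"xyz": [0,0,-9],"rot": [0,0,0]},
  {"xyz": [0,0,-12],"rot": [0,0,0]},
  {"xyz": [0,0,-13.6],"rot": [0,0,0]},
  {"xyz": [0,0,-13.6],"rot": [0,0,0]},
  {"xyz": [0,0,-13.6],"rot": [0,0,0]},
])

```text
t: 2.7
tool_pos: [0.5608, 0.0438, 0.101]
orientation: [-2.901, 1.205, -0.002]
force: [0.3, -0.6, 0.2]
opening: 0.0932
```

```bash
python3 st.py; python3 -c "
from h import *
shot('scene','s3')"
```

```text
t 2.7 pos [0.5608 0.0438 0.101 ] yaw(x axis) -45.1 tilt 0.07 F [ 0.3 -0.6  0.2] open 0.0932 q [-0.01  0.13  1.74 -0.    1.27  0.77]
```

View pics/s3.png

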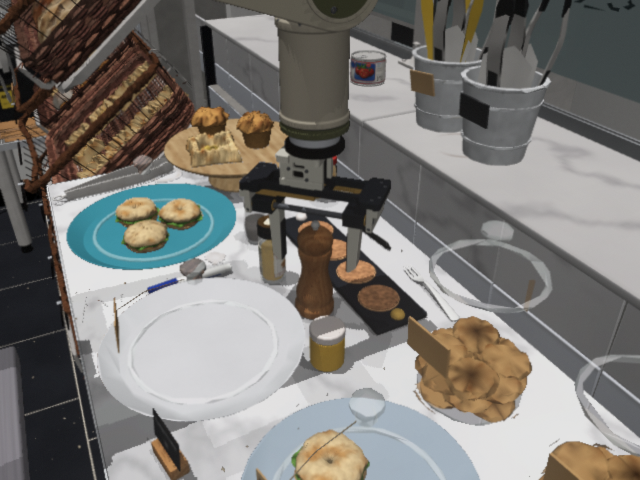

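Call:
carry_out([
  {"xyz": [0,0,-0.2],"rot": [0,0,0]},
  {"xyz": [0,0,-0.2],"rot": [0,0,0]},
  {"xyz": [0,0,-0.2],"rot": [0,0,0]},
  {"xyz": [0,0,-0.2],"rot": [0,0,0]},
  {"xyz": [0,0,-0.2],"rot": [0,0,0]},
  {"xyz": [0,0,-0.2],"rot": [0,0,0]},
  {"xyz": [0,0,-0.2],"rot": [0,0,0]},
  {"xyz": [0,0,-0.2],"rot": [0,0,0]},
], grip=0, force=15)

```text
t: 3.55
tool_pos: [0.5601, 0.0445, 0.0976]
orientation: [-2.902, 1.204, 0.0]
force: [0.1, -0.0, -0.6]
opening: 0.0494
```

```bash
python3 st.py
```

```text
t 3.55 pos [0.5601 0.0445 0.0976] yaw(x axis) -45.05 tilt 0.0 F [ 0.1 -0.  -0.6] open 0.0494 q [-0.01  0.14  1.74  0.    1.26  0.77]
```

Call:
carry_out([
  {"xyz": [0,0,0],"rot": [0,0,0]},
  {"xyz": [0,0,0],"rot": [0,0,0]},
  {"xyz": [0,0,0],"rot": [0,0,0]},
  {"xyz": [0,0,0],"rot": [0,0,0]},
])

```text
t: 3.95
tool_pos: [0.5601, 0.0445, 0.0976]
orientation: [-2.902, 1.204, 0.0]
force: [1.1, 0.2, 1.6]
opening: 0.0491
```

Call:
carry_out([
  {"xyz": [0,0,0],"rot": [0,0,0]},
  {"xyz": [0,0,0],"rot": [0,0,0]},
])

```text
t: 4.15
tool_pos: [0.5601, 0.0445, 0.0976]
orientation: [-2.902, 1.204, 0.0]
force: [0.8, 0.5, -0.7]
opening: 0.049
```

Call:
carry_out([
  {"xyz": [0,0,1],"rot": [0,0,0]},
  {"xyz": [0,0,2.5],"rot": [0,0,0]},
  {"xyz": [0,0,4],"rot": [0,0,0]},
  {"xyz": [1.5,-0.5,4],"rot": [0,0,7]},
  {"xyz": [3,-1,4],"rot": [0,0,14]},
  {"xyz": [4.5,-1.5,4],"rot": [0,0,21]},
  {"xyz": [6,-2,4],"rot": [0,0,28]},
  {"xyz": [7.5,-2.5,4],"rot": [0,0,35]},
  {"xyz": [8.4,-3,4],"rot": [0,0,41]},
  {"xyz": [8.8,-3.1,4],"rot": [0,0,45]},
])

```text
t: 5.15
tool_pos: [0.6495, 0.0128, 0.1394]
orientation: [3.141, 0.004, 0.003]
force: [-0.9, 0.1, -2.7]
opening: 0.0488
```

Call:
carry_out([
  {"xyz": [0,0,0],"rot": [0,0,0]},
  {"xyz": [0,0,0],"rot": [0,0,0]},
])

```text
t: 5.35
tool_pos: [0.6484, 0.0135, 0.1387]
orientation: [3.142, -0.005, 0.002]
force: [-0.3, -0.8, -2.8]
opening: 0.0492
```

```bash
python3 st.py; python3 -c "
from h import *
shot('scene','s4');shot('top','t4')"
```

```text
t 5.35 pos [0.6484 0.0135 0.1387] yaw(x axis) -0.18 tilt 0.05 F [-0.3 -0.8 -2.8] open 0.0492 q [-0.06  0.32  1.45  0.    1.37 -0.06]
```

View pics/s4.png

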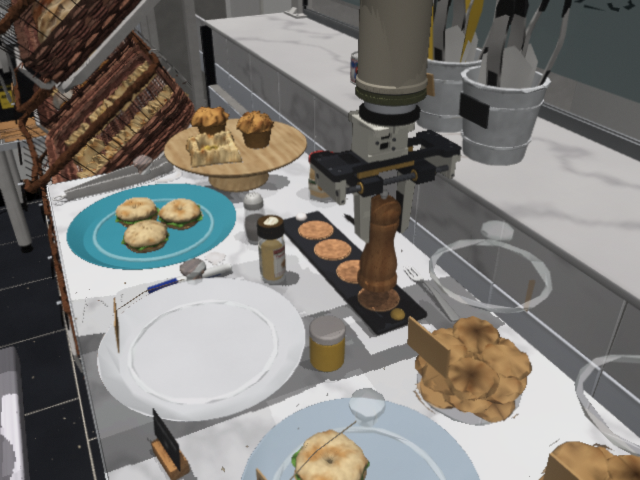

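View pics/t4.png

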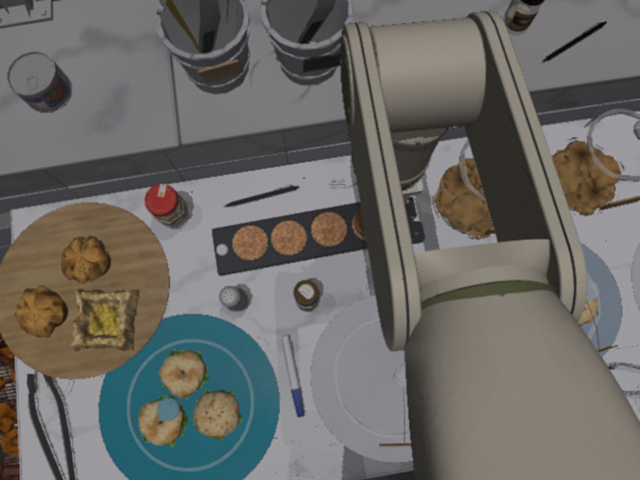

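Call:
carry_out([
  {"xyz": [0,-0.05,-1],"rot": [0,0,0]},
  {"xyz": [0,-0.05,-2],"rot": [0,0,0]},
  {"xyz": [0,-0.05,-2.5],"rot": [0,0,0]},
  {"xyz": [0,-0.05,-2.7],"rot": [0,0,0]},
  {"xyz": [0,-0.05,-2.7],"rot": [0,0,0]},
  {"xyz": [0,-0.05,-2.7],"rot": [0,0,0]},
])

```text
t: 6.05
tool_pos: [0.6477, 0.013, 0.1103]
orientation: [-3.141, 0.002, 0.002]
force: [-2.5, -0.3, 1.8]
opening: 0.0486
```

```bash
python3 st.py
```

```text
t 6.05 pos [0.6477 0.013  0.1103] yaw(x axis) -0.06 tilt 0.06 F [-2.5 -0.3  1.8] open 0.0486 q [-0.06  0.34  1.47  0.    1.33 -0.06]
```

Call:
carry_out([
  {"xyz": [0,0,0],"rot": [0,0,0]},
  {"xyz": [0,0,0],"rot": [0,0,0]},
  {"xyz": [0,0,0],"rot": [0,0,0]},
  {"xyz": [0,0,0],"rot": [0,0,0]},
  {"xyz": [0,0,0],"rot": [0,0,0]},
  {"xyz": [0,0,0],"rot": [0,0,0]},
  {"xyz": [0,0,0],"rot": [0,0,0]},
], grip=1)

```text
t: 6.75
tool_pos: [0.6482, 0.0129, 0.1106]
orientation: [3.142, -0.001, 0.0]
force: [-0.5, 0.0, -0.1]
opening: 0.0929
```

Call:
carry_out([
  {"xyz": [0,0,2],"rot": [0,0,0]},
  {"xyz": [0,0,4],"rot": [0,0,0]},
  {"xyz": [0,0,7],"rot": [0,0,0]},
  {"xyz": [0,0,10],"rot": [0,0,0]},
  {"xyz": [0,0,12],"rot": [0,0,0]},
])

```text
t: 7.25
tool_pos: [0.6489, 0.0129, 0.2334]
orientation: [3.141, -0.001, 0.004]
force: [0.4, 1.0, 0.3]
opening: 0.0929
```

```bash
python3 st.py;  python3 -c "
from objs import *
C['mill']=((.648,.0128),[(.013,.029),(.121,.025),(.159,.005)])
overlay(C,M,'p5','ov5')"
```

```text
t 7.25 pos [0.6489 0.0129 0.2334] yaw(x axis) -0.05 tilt 0.16 F [0.4 1.  0.3] open 0.0929 q [-0.06  0.26  1.35  0.    1.53 -0.06]
```

View pics/ov5_scene.png

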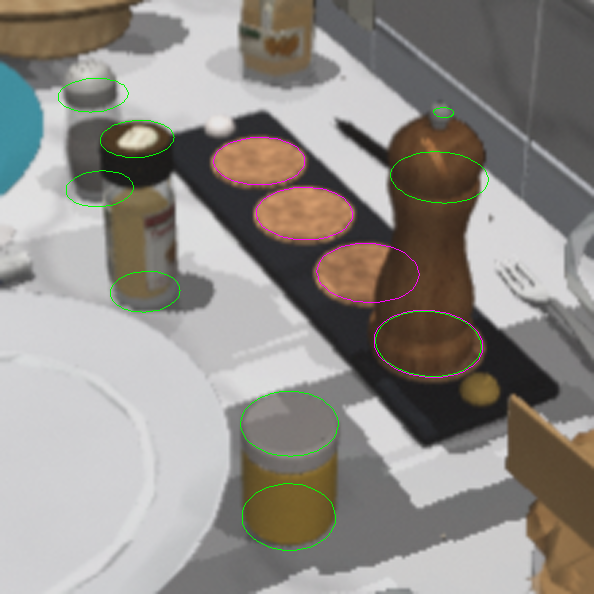

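Call:
carry_out([
  {"xyz": [-2,2.2,0],"rot": [0,0,-7]},
  {"xyz": [-4,4.4,0],"rot": [0,0,-14]},
  {"xyz": [-6,6.6,0],"rot": [0,0,-21]},
  {"xyz": [-8,8.8,0],"rot": [0,0,-28]},
  {"xyz": [-9.6,11,0],"rot": [0,0,-35]},
  {"xyz": [-11,12.4,0],"rot": [0,0,-41]},
  {"xyz": [-11.5,13.1,-2],"rot": [0,0,-45]},
  {"xyz": [-11.5,13.1,-4],"rot": [0,0,-45]},
  {"xyz": [-11.5,13.1,-5],"rot": [0,0,-45]},
  {"xyz": [-11.5,13.1,-5],"rot": [0,0,-45]},
])

```text
t: 8.35
tool_pos: [0.5314, 0.1436, 0.1777]
orientation: [2.9, -1.202, -0.006]
force: [0.6, 0.5, -0.4]
opening: 0.0927
```

```bash
python3 st.py
```

```text
t 8.35 pos [0.5314 0.1436 0.1777] yaw(x axis) -45.04 tilt 0.28 F [ 0.6  0.5 -0.4] open 0.0927 q [ 0.17  0.04  1.69 -0.    1.42  0.96]
```

Call:
carry_out([
  {"xyz": [0,0.05,-3],"rot": [0,0,0]},
  {"xyz": [0,0.05,-6],"rot": [0,0,0]},
  {"xyz": [0,0.05,-9],"rot": [0,0,0]},
  {"xyz": [0,0.05,-10.8],"rot": [0,0,0]},
  {"xyz": [0,0.05,-10.8],"rot": [0,0,0]},
  {"xyz": [0,0.05,-10.8],"rot": [0,0,0]},
])

```text
t: 8.95
tool_pos: [0.5337, 0.1443, 0.0734]
orientation: [-2.902, 1.204, -0.0]
force: [0.5, 0.2, 1.2]
opening: 0.0932
```

Call:
carry_out([
  {"xyz": [0,0,0],"rot": [0,0,0]},
  {"xyz": [0,0,0],"rot": [0,0,0]},
  {"xyz": [0,0,0],"rot": [0,0,0]},
  {"xyz": [0,0,0],"rot": [0,0,0]},
  {"xyz": [0,0,0],"rot": [0,0,0]},
  {"xyz": [0,0,0],"rot": [0,0,0]},
  {"xyz": [0,0,0],"rot": [0,0,0]},
  {"xyz": [0,0,0],"rot": [0,0,0]},
  {"xyz": [0,0,0],"rot": [0,0,0]},
  {"xyz": [0,0,0],"rot": [0,0,0]},
], grip=0, force=15)

```text
t: 9.95
tool_pos: [0.5331, 0.1445, 0.0726]
orientation: [2.902, -1.203, -0.0]
force: [0.2, 0.8, -0.4]
opening: 0.0405
```

Call:
carry_out([
  {"xyz": [0,0,0],"rot": [0,0,0]},
  {"xyz": [0,0,0],"rot": [0,0,0]},
])

```text
t: 10.15
tool_pos: [0.5331, 0.1444, 0.0726]
orientation: [2.902, -1.204, -0.0]
force: [0.1, -0.3, -0.4]
opening: 0.0403
```

```bash
python3 st.py;  python3 -c "
from h import *
shot('scene','s6')"
```

```text
t 10.15 pos [0.5331 0.1444 0.0726] yaw(x axis) -45.05 tilt 0.01 F [ 0.1 -0.3 -0.4] open 0.0403 q [0.17 0.14 1.78 0.   1.22 0.96]
```

View pics/s6.png

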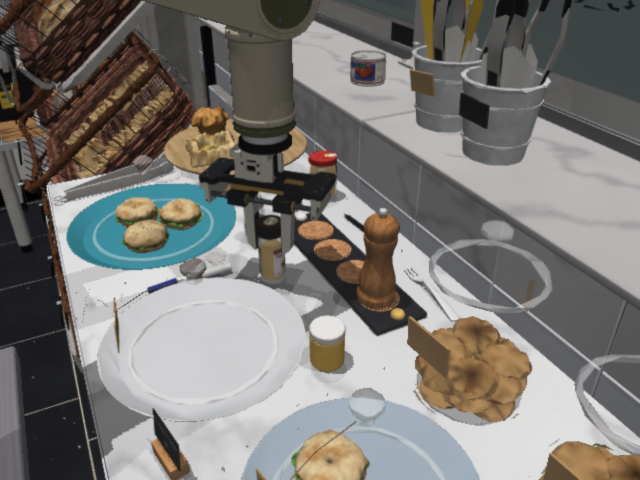

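Call:
carry_out([
  {"xyz": [0,0,1.5],"rot": [0,0,0]},
  {"xyz": [0,0,4],"rot": [0,0,0]},
  {"xyz": [1.5,-0.7,5],"rot": [0,0,7]},
  {"xyz": [3.5,-1.7,5],"rot": [0,0,14]},
  {"xyz": [5.5,-2.7,5],"rot": [0,0,21]},
  {"xyz": [7.5,-3.7,5],"rot": [0,0,28]},
  {"xyz": [9.5,-4.7,5],"rot": [0,0,35]},
  {"xyz": [11,-5.4,5],"rot": [0,0,41]},
  {"xyz": [11.8,-5.8,5],"rot": [0,0,45]},
  {"xyz": [11.8,-5.8,5],"rot": [0,0,45]},
])

```text
t: 11.2
tool_pos: [0.6521, 0.0858, 0.1235]
orientation: [3.141, -0.001, 0.001]
force: [0.1, -0.1, -2.1]
opening: 0.0405
```

Call:
carry_out([
  {"xyz": [0,0,0],"rot": [0,0,0]},
  {"xyz": [0,0,0],"rot": [0,0,0]},
])

```text
t: 11.4
tool_pos: [0.6506, 0.0868, 0.1229]
orientation: [-3.141, 0.004, 0.0]
force: [-0.3, -0.9, -1.3]
opening: 0.0404
```

```bash
python3 st.py;  python3 -c "
from h import *
shot('scene','s7')"
```

```text
t 11.4 pos [0.6506 0.0868 0.1229] yaw(x axis) -0.13 tilt 0.02 F [-0.3 -0.9 -1.3] open 0.0404 q [0.05 0.35 1.44 0.   1.35 0.06]
```

View pics/s7.png

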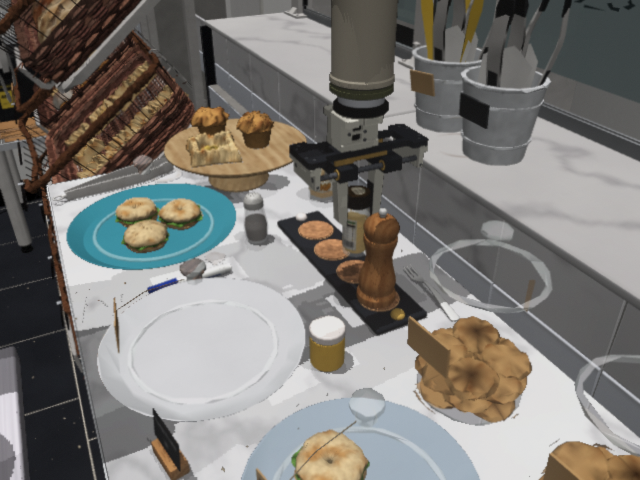

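Call:
carry_out([
  {"xyz": [0,0,-1],"rot": [0,0,0]},
  {"xyz": [0,0,-2],"rot": [0,0,0]},
  {"xyz": [0,0,-3],"rot": [0,0,0]},
  {"xyz": [0,0,-3.5],"rot": [0,0,0]},
  {"xyz": [0,0,-3.7],"rot": [0,0,0]},
  {"xyz": [0,0,-3.7],"rot": [0,0,0]},
  {"xyz": [0,0,-3.7],"rot": [0,0,0]},
])

```text
t: 12.15
tool_pos: [0.651, 0.0864, 0.0853]
orientation: [3.142, -0.002, -0.0]
force: [-0.4, 0.5, -1.0]
opening: 0.0405
```

```bash
python3 st.py
```

```text
t 12.15 pos [0.651  0.0864 0.0853] yaw(x axis) -0.06 tilt 0.02 F [-0.4  0.5 -1. ] open 0.0405 q [ 0.05  0.39  1.46 -0.    1.29  0.05]
```

Call:
carry_out([
  {"xyz": [0,0,-0.1],"rot": [0,0,0]},
  {"xyz": [0,0,-0.1],"rot": [0,0,0]},
  {"xyz": [0,0,-0.1],"rot": [0,0,0]},
])

```text
t: 12.45
tool_pos: [0.6511, 0.0865, 0.0852]
orientation: [3.142, -0.001, -0.0]
force: [-3.7, -0.2, 5.3]
opening: 0.0402
```

Call:
carry_out([
  {"xyz": [0,0,0],"rot": [0,0,0]},
  {"xyz": [0,0,0],"rot": [0,0,0]},
  {"xyz": [0,0,0],"rot": [0,0,0]},
  {"xyz": [0,0,0],"rot": [0,0,0]},
  {"xyz": [0,0,0],"rot": [0,0,0]},
  {"xyz": [0,0,0],"rot": [0,0,0]},
  {"xyz": [0,0,0],"rot": [0,0,0]},
], grip=1)

```text
t: 13.15
tool_pos: [0.6511, 0.0865, 0.0846]
orientation: [-3.142, 0.001, 0.0]
force: [0.4, 0.1, 0.3]
opening: 0.0909
```

Call:
carry_out([
  {"xyz": [0,0,2],"rot": [0,0,0]},
  {"xyz": [0,0,4],"rot": [0,0,0]},
  {"xyz": [0,0,7],"rot": [0,0,0]},
  {"xyz": [0,0,10],"rot": [0,0,0]},
])

```text
t: 13.55
tool_pos: [0.6507, 0.0864, 0.1851]
orientation: [3.142, -0.001, -0.002]
force: [1.4, 0.6, 0.5]
opening: 0.0928
```

```bash
python3 st.py;  python3 -c "
from objs import *
C['mill']=((.648,.0128),[(.013,.029),(.121,.025),(.159,.005)])
C['spice']=((.6513,.0865),[(.013,.0205),(.118,.0205)])
C['salt']=((.548,.2645),[(0,.022),(.07,.022)])
overlay(C,M,'p8','ov8')"
```

```text
t 13.55 pos [0.6507 0.0864 0.1851] yaw(x axis) -0.05 tilt 0.07 F [1.4 0.6 0.5] open 0.0928 q [ 0.05  0.31  1.38 -0.    1.46  0.05]
```

View pics/ov8_scene.png

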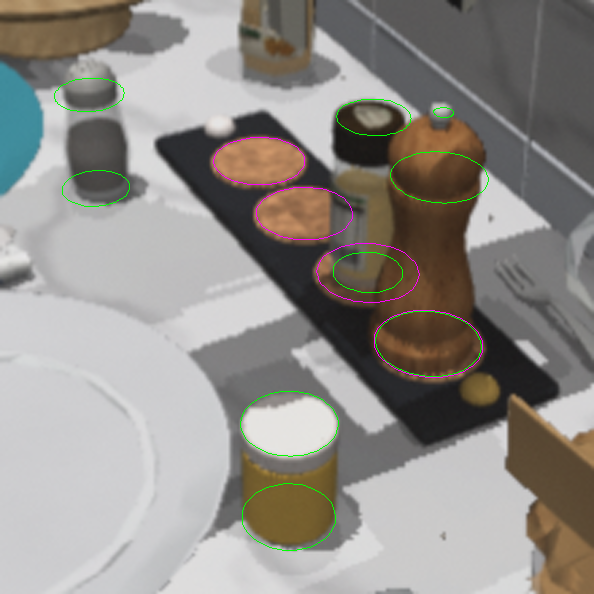

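Call:
carry_out([
  {"xyz": [-0.5,2,2],"rot": [0,0,0]},
  {"xyz": [-2,5,2],"rot": [0,0,7]},
  {"xyz": [-4,8,2],"rot": [0,0,15]},
  {"xyz": [-6,11,2],"rot": [0,0,23]},
  {"xyz": [-8,14,2],"rot": [0,0,31]},
  {"xyz": [-9.5,16.5,1],"rot": [0,0,39]},
  {"xyz": [-10.3,17.9,0],"rot": [0,0,47]},
  {"xyz": [-10.3,17.9,-2],"rot": [0,0,53]},
  {"xyz": [-10.3,17.9,-4],"rot": [0,0,53]},
  {"xyz": [-10.3,17.9,-4],"rot": [0,0,53]},
])

```text
t: 14.65
tool_pos: [0.5456, 0.2648, 0.1405]
orientation: [-2.811, -1.401, 0.01]
force: [0.4, -0.4, -0.6]
opening: 0.0929
```

```bash
python3 st.py;  python3 -c "
from h import *
shot('scene','s9');shot('top','t9')"
```

```text
t 14.65 pos [0.5456 0.2648 0.1405] yaw(x axis) 52.97 tilt 0.37 F [ 0.4 -0.4 -0.6] open 0.0929 q [ 0.37  0.22  1.57 -0.    1.36 -0.56]
```

View pics/s9.png

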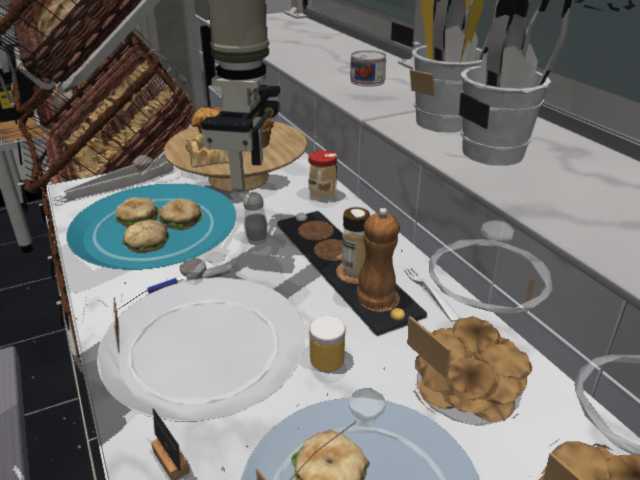

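```bash
python3 -c "
from fit import *
print(tri((83,290),(236,147)))
p=tri((83,290),(236,147))[0]
print(onz('top',(170,290),p[2]))"
```

```text
mill [0.5602 0.0449 0.146 ] [0.5588 0.0423 0.146 ] [0.5605 0.0447 0.1444] [0.56   0.0448 0.1443]
pot [ 0.5237 -0.0603  0.06  ] [ 0.5236 -0.0628  0.06  ] [ 0.5239 -0.0608  0.0581] [ 0.5246 -0.061   0.0582]
spice [0.5329 0.144  0.105 ] [0.5337 0.1438 0.105 ] [0.5329 0.144  0.1049] [0.5337 0.1438 0.105 ]
salt [0.5503 0.2631 0.088 ] [0.55   0.2647 0.088 ] [0.5502 0.2629 0.089 ] [0.5494 0.2632 0.0889]
(array([0.59978189, 0.50407297, 0.07358223]), array([0.60234999, 0.50338144, 0.07385147]))
[0.57645398 0.36202419 0.07358223]
```

Call:
carry_out([
  {"xyz": [0.05,-0.05,-2.5],"rot": [0,0,0]},
  {"xyz": [0.05,-0.05,-5],"rot": [0,0,0]},
  {"xyz": [0.05,-0.05,-7.5],"rot": [0,0,0]},
  {"xyz": [0.05,-0.05,-9.5],"rot": [0,0,0]},
  {"xyz": [0.05,-0.05,-9.5],"rot": [0,0,0]},
  {"xyz": [0.05,-0.05,-9.5],"rot": [0,0,0]},
])

```text
t: 15.35
tool_pos: [0.5494, 0.2651, 0.0509]
orientation: [2.812, 1.4, 0.002]
force: [0.2, -0.8, -0.2]
opening: 0.093
```

Call:
carry_out([
  {"xyz": [0,0,0],"rot": [0,0,0]},
  {"xyz": [0,0,0],"rot": [0,0,0]},
  {"xyz": [0,0,0],"rot": [0,0,0]},
  {"xyz": [0,0,0],"rot": [0,0,0]},
  {"xyz": [0,0,0],"rot": [0,0,0]},
  {"xyz": [0,0,0],"rot": [0,0,0]},
  {"xyz": [0,0,0],"rot": [0,0,0]},
  {"xyz": [0,0,0],"rot": [0,0,0]},
  {"xyz": [0,0,0],"rot": [0,0,0]},
  {"xyz": [0,0,0],"rot": [0,0,0]},
], grip=0, force=15)

```text
t: 16.35
tool_pos: [0.5489, 0.2651, 0.0499]
orientation: [-2.812, -1.401, -0.001]
force: [0.6, 1.0, 1.8]
opening: 0.0404
```

Call:
carry_out([
  {"xyz": [0,0,0],"rot": [0,0,0]},
  {"xyz": [0,0,0],"rot": [0,0,0]},
])

```text
t: 16.55
tool_pos: [0.5489, 0.2651, 0.0499]
orientation: [-2.812, -1.4, -0.001]
force: [1.7, 1.7, 2.3]
opening: 0.0406
```

```bash
python3 st.py;  python3 -c "
from h import *
shot('scene','s10')"
```

```text
t 16.55 pos [0.5489 0.2651 0.0499] yaw(x axis) 52.95 tilt 0.04 F [1.7 1.7 2.3] open 0.0406 q [ 0.37  0.31  1.63  0.    1.2  -0.56]
```

View pics/s10.png

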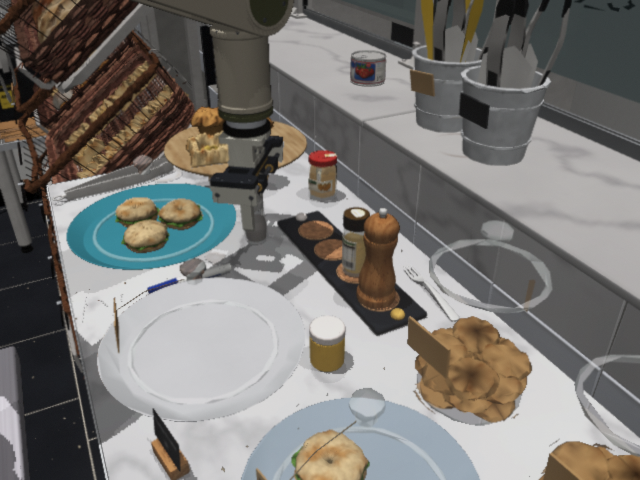

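Call:
carry_out([
  {"xyz": [0,0,0.5],"rot": [0,0,0]},
  {"xyz": [0,0,1.5],"rot": [0,0,0]},
  {"xyz": [0,0,3],"rot": [0,0,0]},
  {"xyz": [0,0,4.5],"rot": [0,0,0]},
  {"xyz": [0,0,4.5],"rot": [0,0,0]},
])

```text
t: 17.1
tool_pos: [0.5508, 0.2658, 0.0988]
orientation: [2.812, 1.4, 0.009]
force: [0.2, 0.5, -1.1]
opening: 0.0402
```

```bash
python3 st.py;  python3 -c "
from h import *
im=shot('scene','s11'); im2=shot('top','t11')
a=cv2.resize(im[130:280,180:380],(800,600),interpolation=cv2.INTER_CUBIC); cv2.imwrite('pics/s11c.png',a)"
```

```text
t 17.1 pos [0.5508 0.2658 0.0988] yaw(x axis) 52.95 tilt 0.33 F [ 0.2  0.5 -1.1] open 0.0402 q [ 0.37  0.26  1.6  -0.    1.28 -0.56]
```

View pics/s11c.png

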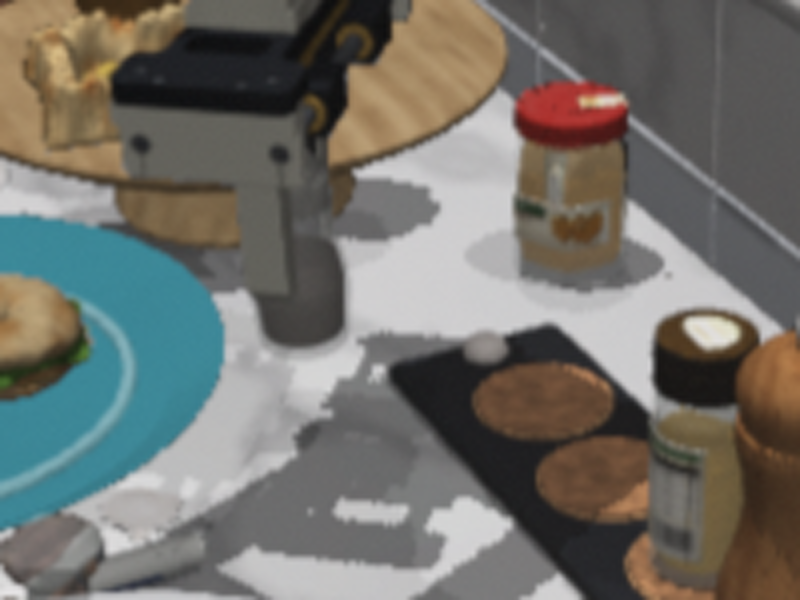

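View pics/t11.png

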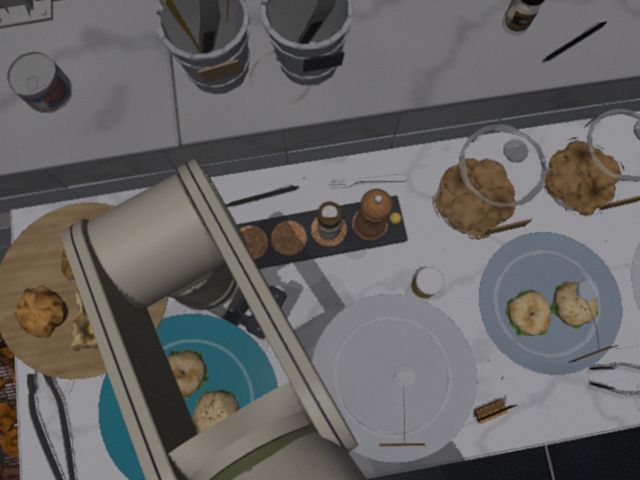

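```bash
python3 -c "
from h import *
for (x,y) in ((302,347),):
    p=(180+(x+.5)/4-.5,130+(y+.5)/4-.5)
    P=onz('scene',p,.049); o=K('scene')[2]; d=(P-o)[:2]; d/=np.linalg.norm(d)
    print(P, P[:2]+.022*d)
# left/right silhouette at mid-height of bottom
for x in (259,345):
    print(onz('scene',(180+(x+.5)/4-.5,130+(315+.5)/4-.5),.049+.006))
# initial foot estimate from pic s1 / spice, mill residual check
im=cv2.imread('pics/s9.png'); cv2.imwrite('pics/s9c.png',cv2.resize(im[170:260,210:330],(800,600),interpolation=cv2.INTER_CUBIC))
"
```

```text
[0.54921489 0.25929091 0.049     ] [0.55638935 0.2800882 ]
[0.53904705 0.28387437 0.055     ]
[0.57255051 0.26708499 0.055     ]
```

View pics/s9c.png

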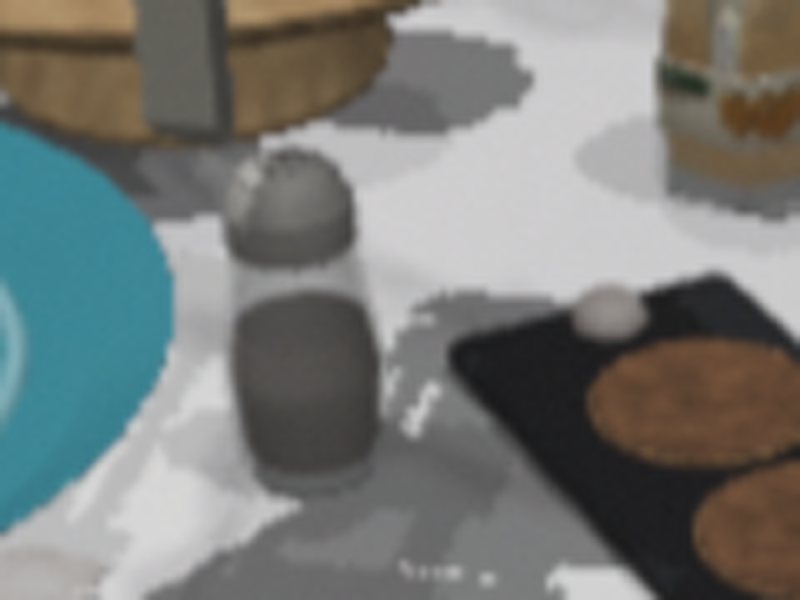

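```bash
python3 -c "
from h import *
o=K('scene')[2]
def c(px,py,z,r):
    P=onz('scene',(px,py),z); d=(P-o)[:2]; d/=np.linalg.norm(d); return P[:2]+r*d
f=6.6667
print('before', c(210+312/f,170+490/f,0,.019), c(210+312/f,170+490/f,0,.022))
print('now',c(180+302/4,130+347/4,.049,.019),c(180+302/4,130+347/4,.049,.022))
# apex before
print(onz('scene',(210+290/f,170+150/f),.089))
im=cv2.imread('pics/top0.png'); cv2.imwrite('pics/t0c.png',cv2.resize(im[270:330,200:280],(800,600),interpolation=cv2.INTER_CUBIC))
"
```

```text
before [0.55180121 0.26788976] [0.55277839 0.27072616]
now [0.55553725 0.27575191] [0.55651754 0.27858723]
[0.55315593 0.27062697 0.089     ]
```

View pics/t0c.png

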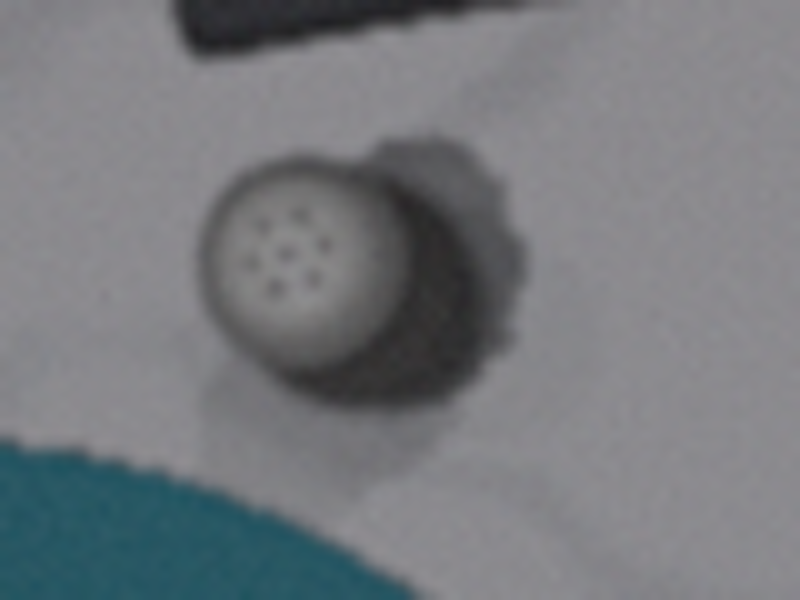

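Call:
carry_out([
  {"xyz": [1.5,-1.6,0],"rot": [0,0,-7]},
  {"xyz": [3,-3.2,0],"rot": [0,0,-14]},
  {"xyz": [4.5,-4.8,0],"rot": [0,0,-22]},
  {"xyz": [6,-6.4,0],"rot": [0,0,-30]},
  {"xyz": [7.5,-8,0],"rot": [0,0,-38]},
  {"xyz": [8.8,-9.4,0],"rot": [0,0,-46]},
  {"xyz": [9.7,-10.4,0],"rot": [0,0,-53]},
  {"xyz": [9.7,-10.4,0],"rot": [0,0,-53]},
  {"xyz": [9.7,-10.4,0],"rot": [0,0,-53]},
])

```text
t: 18.1
tool_pos: [0.6449, 0.161, 0.0938]
orientation: [-3.142, -0.004, 0.002]
force: [-0.1, 0.2, -1.1]
opening: 0.0404
```

```bash
python3 st.py;  python3 -c "
from h import *
im=shot('scene','s12'); im2=shot('top','t12')
a=cv2.resize(im[170:290,260:420],(800,600),interpolation=cv2.INTER_CUBIC); cv2.imwrite('pics/s12c.png',a)"
```

```text
t 18.1 pos [0.6449 0.161  0.0938] yaw(x axis) 0.13 tilt 0.09 F [-0.1  0.2 -1.1] open 0.0404 q [0.17 0.4  1.43 0.   1.31 0.17]
```

View pics/s12c.png

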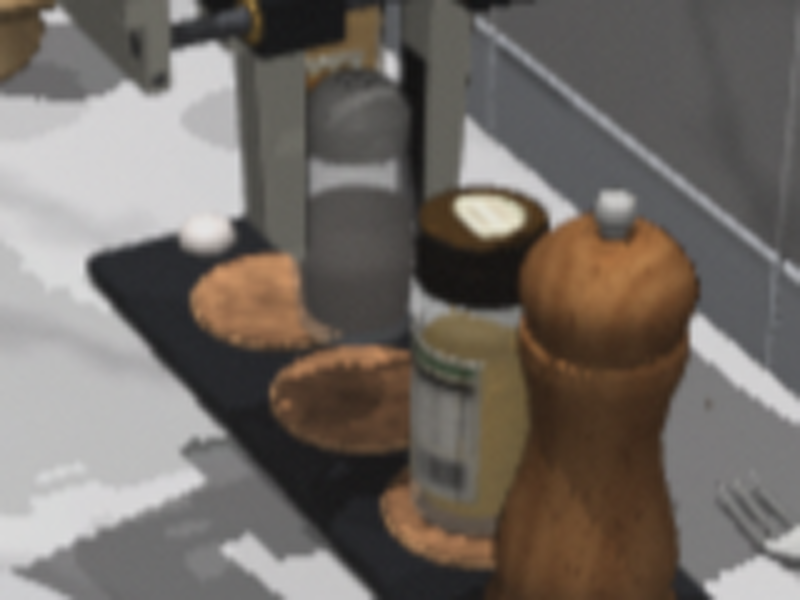

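Call:
carry_out([
  {"xyz": [0,0,-1],"rot": [0,0,0]},
  {"xyz": [0,0,-2],"rot": [0,0,0]},
  {"xyz": [0,0,-2.8],"rot": [0,0,0]},
  {"xyz": [0,0,-3.1],"rot": [0,0,0]},
  {"xyz": [0,0,-3.2],"rot": [0,0,0]},
  {"xyz": [0,0,-3.2],"rot": [0,0,0]},
  {"xyz": [0,0,-3.2],"rot": [0,0,0]},
])

```text
t: 18.9
tool_pos: [0.6449, 0.1611, 0.0627]
orientation: [3.142, -0.001, -0.003]
force: [-4.1, 0.1, 5.4]
opening: 0.0403
```

```bash
python3 st.py;  python3 -c "
from h import *
im=shot('scene','s13')
a=cv2.resize(im[170:290,260:420],(800,600),interpolation=cv2.INTER_CUBIC); cv2.imwrite('pics/s13c.png',a)"
```

```text
t 18.9 pos [0.6449 0.1611 0.0627] yaw(x axis) -0.02 tilt 0.09 F [-4.1  0.1  5.4] open 0.0403 q [0.17 0.44 1.45 0.   1.26 0.17]
```

View pics/s13c.png

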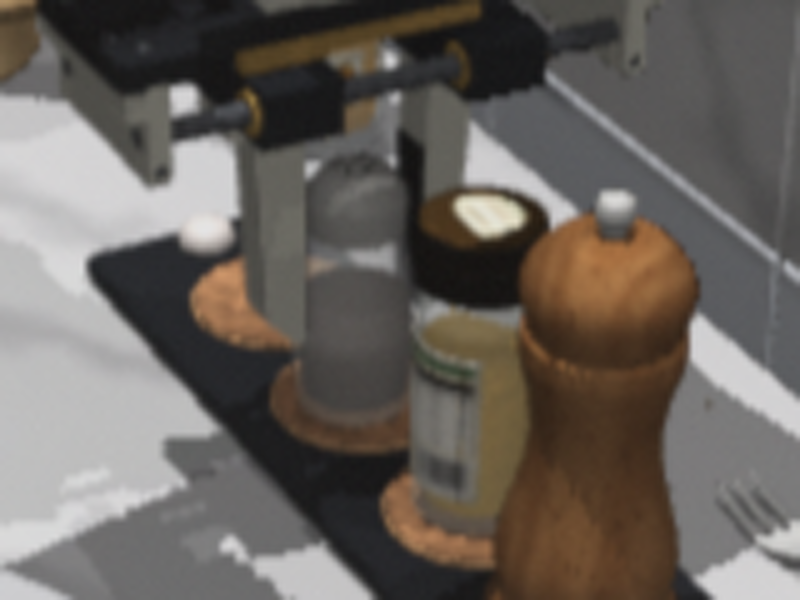

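Call:
carry_out([
  {"xyz": [0,0,0],"rot": [0,0,0]},
  {"xyz": [0,0,0],"rot": [0,0,0]},
  {"xyz": [0,0,0],"rot": [0,0,0]},
  {"xyz": [0,0,0],"rot": [0,0,0]},
  {"xyz": [0,0,0],"rot": [0,0,0]},
  {"xyz": [0,0,0],"rot": [0,0,0]},
  {"xyz": [0,0,0],"rot": [0,0,0]},
  {"xyz": [0,0,0],"rot": [0,0,0]},
], grip=1)

```text
t: 19.75
tool_pos: [0.6456, 0.1609, 0.0627]
orientation: [3.142, -0.001, 0.0]
force: [0.6, -0.2, 0.4]
opening: 0.0923
```

Call:
carry_out([
  {"xyz": [0,0,2],"rot": [0,0,0]},
  {"xyz": [0,0,4],"rot": [0,0,0]},
  {"xyz": [0,0,7],"rot": [0,0,0]},
  {"xyz": [0,0,11],"rot": [0,0,0]},
  {"xyz": [0,0,14],"rot": [0,0,0]},
])

```text
t: 20.25
tool_pos: [0.646, 0.161, 0.2052]
orientation: [-3.141, 0.001, -0.003]
force: [0.5, 0.1, 1.2]
opening: 0.0931
```

```bash
python3 st.py
```

```text
t 20.25 pos [0.646  0.161  0.2052] yaw(x axis) -0.05 tilt 0.1 F [0.5 0.1 1.2] open 0.0931 q [0.17 0.32 1.33 0.   1.49 0.17]
```

Call:
carry_out([
  {"xyz": [-3,-2,3],"rot": [0,0,7]},
  {"xyz": [-6,-4,3],"rot": [0,0,14]},
  {"xyz": [-8.5,-7,3],"rot": [0,0,21]},
  {"xyz": [-10.5,-10.5,3],"rot": [0,0,28]},
  {"xyz": [-11.5,-14,3],"rot": [0,0,35]},
  {"xyz": [-12,-17.5,3],"rot": [0,0,42]},
  {"xyz": [-12.1,-20.5,2],"rot": [0,0,49]},
  {"xyz": [-12.1,-22.1,0],"rot": [0,0,56]},
  {"xyz": [-12.1,-22.1,-3],"rot": [0,0,63]},
  {"xyz": [-12.1,-22.1,-6],"rot": [0,0,65]},
])

```text
t: 21.25
tool_pos: [0.525, -0.061, 0.1424]
orientation: [2.647, 1.69, 0.002]
force: [-0.2, 0.3, -0.3]
opening: 0.0929
```

Call:
carry_out([
  {"xyz": [0,0,0],"rot": [0,0,0]},
  {"xyz": [0,0,0],"rot": [0,0,0]},
])

```text
t: 21.45
tool_pos: [0.5243, -0.0599, 0.1429]
orientation: [-2.651, -1.685, 0.001]
force: [0.4, 0.3, 1.0]
opening: 0.0928
```

```bash
python3 st.py;  python3 -c "
from objs import *
C['mill']=((.648,.0128),[(.013,.029),(.121,.025),(.159,.005)])
C['spice']=((.6513,.0865),[(.013,.0205),(.118,.0205)])
C['salt']=((.6473,.1597),[(.013,.022),(.083,.022),(.103,.003)])
overlay(C,M,'p14','ov14')"
```

```text
t 21.45 pos [ 0.5243 -0.0599  0.1429] yaw(x axis) 64.87 tilt 0.07 F [0.4 0.3 1. ] open 0.0928 q [-0.21  0.    1.8   0.    1.35 -1.34]
```

View pics/p14s.png

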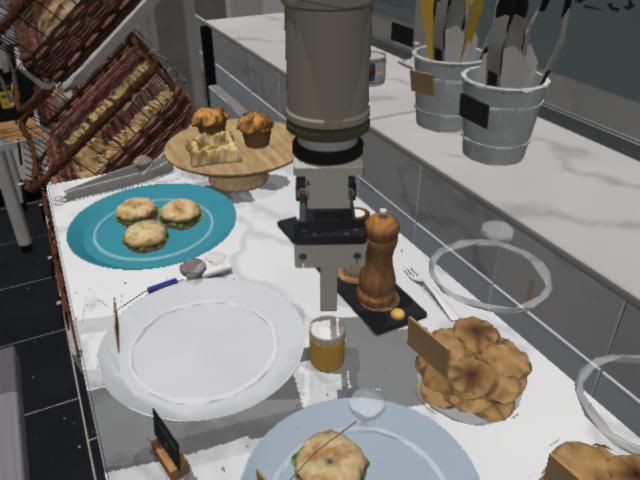

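View pics/ov14_scene.png

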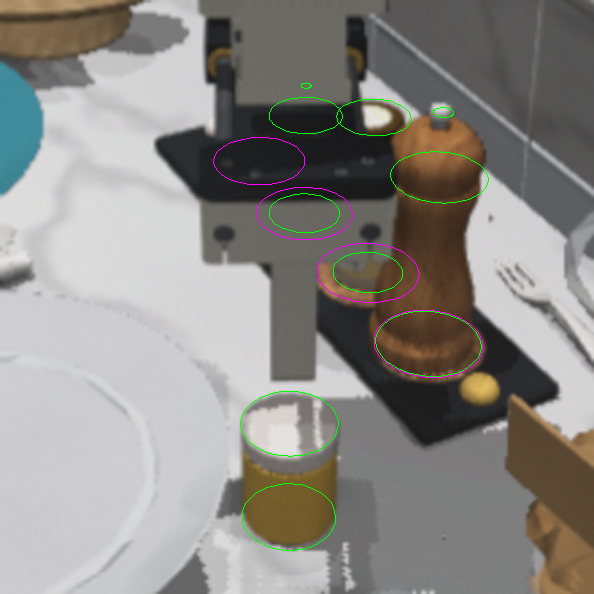

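View pics/ov14_top.png

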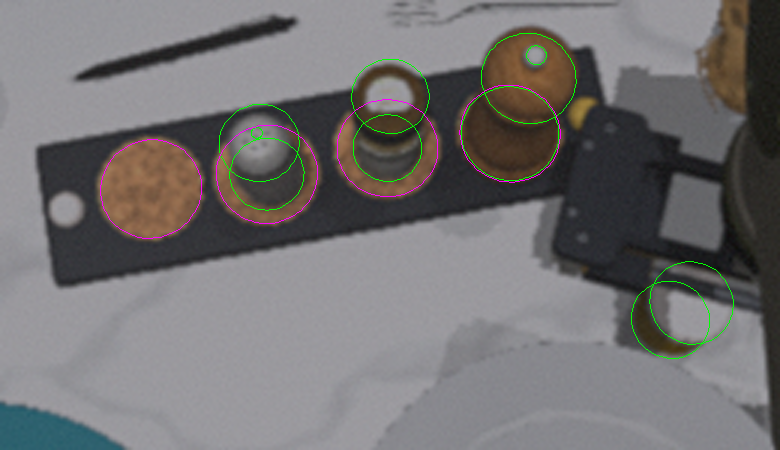

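Call:
carry_out([
  {"xyz": [0,0,-2.5],"rot": [0,0,0]},
  {"xyz": [0,0,-5],"rot": [0,0,0]},
  {"xyz": [0,0,-7.5],"rot": [0,0,0]},
  {"xyz": [0,0,-9.5],"rot": [0,0,0]},
  {"xyz": [0,0,-10.5],"rot": [0,0,0]},
  {"xyz": [0,0,-10.5],"rot": [0,0,0]},
])

```text
t: 22.15
tool_pos: [0.5246, -0.0599, 0.0376]
orientation: [-2.65, -1.686, 0.001]
force: [-0.9, 0.1, 0.1]
opening: 0.0933
```

Call:
carry_out([
  {"xyz": [0,0,0],"rot": [0,0,0]},
  {"xyz": [0,0,0],"rot": [0,0,0]},
  {"xyz": [0,0,0],"rot": [0,0,0]},
  {"xyz": [0,0,0],"rot": [0,0,0]},
  {"xyz": [0,0,0],"rot": [0,0,0]},
  {"xyz": [0,0,0],"rot": [0,0,0]},
  {"xyz": [0,0,0],"rot": [0,0,0]},
  {"xyz": [0,0,0],"rot": [0,0,0]},
  {"xyz": [0,0,0],"rot": [0,0,0]},
  {"xyz": [0,0,0],"rot": [0,0,0]},
], grip=0, force=15)

```text
t: 23.15
tool_pos: [0.5247, -0.06, 0.0377]
orientation: [2.65, 1.687, 0.0]
force: [0.1, 1.4, 1.9]
opening: 0.0463
```

Call:
carry_out([
  {"xyz": [0,0,0],"rot": [0,0,0]},
  {"xyz": [0,0,0],"rot": [0,0,0]},
])

```text
t: 23.35
tool_pos: [0.5247, -0.06, 0.0377]
orientation: [2.65, 1.687, 0.0]
force: [-1.0, 0.9, 2.4]
opening: 0.0465
```

```bash
python3 st.py;  python3 -c "
from h import *
shot('scene','s15')"
```

```text
t 23.35 pos [ 0.5247 -0.06    0.0377] yaw(x axis) 64.95 tilt 0.01 F [-1.   0.9  2.4] open 0.0465 q [-0.21  0.13  1.87  0.    1.14 -1.34]
```

View pics/s15.png

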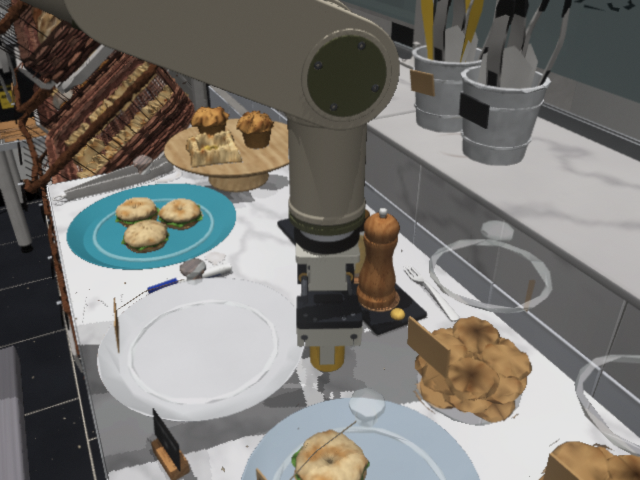

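Call:
carry_out([
  {"xyz": [0,0,1.5],"rot": [0,0,0]},
  {"xyz": [0,0,4.5],"rot": [0,0,0]},
  {"xyz": [0,0,8],"rot": [0,0,0]},
  {"xyz": [0,1,12],"rot": [0,0,-5]},
  {"xyz": [0,4,14],"rot": [0,0,-12]},
  {"xyz": [0,7.5,14],"rot": [0,0,-19]},
  {"xyz": [0.5,11,14],"rot": [0,0,-26]},
  {"xyz": [1,14.5,14],"rot": [0,0,-33]},
  {"xyz": [2,18,14],"rot": [0,0,-40]},
  {"xyz": [3.5,21.5,14],"rot": [0,0,-47]},
])

```text
t: 24.4
tool_pos: [0.5594, 0.1563, 0.1786]
orientation: [3.104, 0.482, 0.0]
force: [0.4, -0.6, -0.6]
opening: 0.0462
```

Call:
carry_out([
  {"xyz": [2,3,0],"rot": [0,0,-6]},
  {"xyz": [4.5,5.5,-1],"rot": [0,0,-12]},
  {"xyz": [7,7,-3],"rot": [0,0,-18]},
  {"xyz": [9,7.4,-5],"rot": [0,0,-18]},
  {"xyz": [9,7.4,-7],"rot": [0,0,-18]},
  {"xyz": [9,7.4,-9],"rot": [0,0,-18]},
  {"xyz": [9,7.4,-9],"rot": [0,0,-18]},
  {"xyz": [9,7.4,-9],"rot": [0,0,-18]},
])

```text
t: 25.2
tool_pos: [0.6492, 0.2288, 0.0879]
orientation: [3.141, -0.001, -0.002]
force: [-0.5, 0.2, -1.5]
opening: 0.0465
```

```bash
python3 st.py;  python3 -c "
from h import *
im=shot('scene','s16')
a=cv2.resize(im[140:290,240:440],(800,600),interpolation=cv2.INTER_CUBIC); cv2.imwrite('pics/s16c.png',a)"
```

```text
t 25.2 pos [0.6492 0.2288 0.0879] yaw(x axis) -0.05 tilt 0.07 F [-0.5  0.2 -1.5] open 0.0465 q [ 0.26  0.47  1.36 -0.    1.32  0.27]
```

View pics/s16c.png

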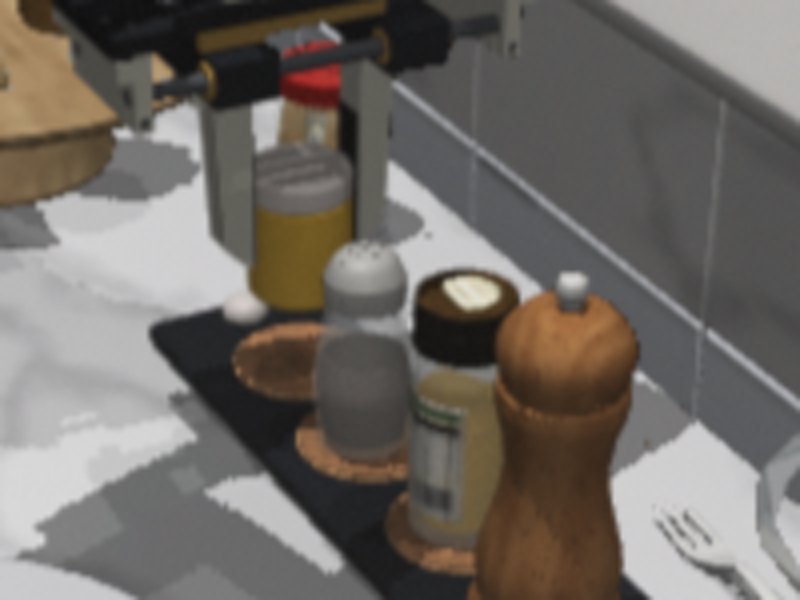

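Call:
carry_out([
  {"xyz": [0.05,0,-1],"rot": [0,0,0]},
  {"xyz": [0.05,0,-2],"rot": [0,0,0]},
  {"xyz": [0.05,0,-3],"rot": [0,0,0]},
  {"xyz": [0.05,0,-3.5],"rot": [0,0,0]},
  {"xyz": [0.05,0,-3.8],"rot": [0,0,0]},
  {"xyz": [0.05,0,-3.8],"rot": [0,0,0]},
  {"xyz": [0.05,0,-3.8],"rot": [0,0,0]},
])

```text
t: 25.95
tool_pos: [0.6497, 0.229, 0.0503]
orientation: [3.141, -0.001, -0.001]
force: [-6.0, -0.4, 7.2]
opening: 0.0464
```

```bash
python3 st.py
```

```text
t 25.95 pos [0.6497 0.229  0.0503] yaw(x axis) -0.05 tilt 0.05 F [-6.  -0.4  7.2] open 0.0464 q [0.26 0.51 1.38 0.   1.26 0.27]
```

Call:
carry_out([
  {"xyz": [0,0,0],"rot": [0,0,0]},
  {"xyz": [0,0,0],"rot": [0,0,0]},
  {"xyz": [0,0,0],"rot": [0,0,0]},
  {"xyz": [0,0,0],"rot": [0,0,0]},
  {"xyz": [0,0,0],"rot": [0,0,0]},
  {"xyz": [0,0,0],"rot": [0,0,0]},
  {"xyz": [0,0,0],"rot": [0,0,0]},
  {"xyz": [0,0,0],"rot": [0,0,0]},
], grip=1)

```text
t: 26.75
tool_pos: [0.6501, 0.229, 0.0496]
orientation: [3.142, -0.001, -0.0]
force: [-0.5, -0.2, 0.4]
opening: 0.0924
```

Call:
carry_out([
  {"xyz": [0,0,2],"rot": [0,0,0]},
  {"xyz": [0,0,5],"rot": [0,0,0]},
  {"xyz": [0,0,9],"rot": [0,0,0]},
  {"xyz": [0,0,13],"rot": [0,0,0]},
  {"xyz": [0,0,17],"rot": [0,0,0]},
  {"xyz": [-3,0,20],"rot": [0,0,0]},
  {"xyz": [-7,0,21],"rot": [0,0,0]},
  {"xyz": [-11,0,21],"rot": [0,0,0]},
  {"xyz": [-15,0,21],"rot": [0,0,0]},
  {"xyz": [-18,0,21],"rot": [0,0,0]},
])

```text
t: 27.75
tool_pos: [0.4682, 0.229, 0.2598]
orientation: [-3.141, 0.001, -0.001]
force: [0.1, 0.6, 1.1]
opening: 0.0928
```

```bash
python3 st.py;  python3 -c "
from objs import *
C['mill']=((.648,.0128),[(.013,.029),(.121,.025),(.159,.005)])
C['spice']=((.6513,.0865),[(.013,.0205),(.118,.0205)])
C['salt']=((.6473,.1597),[(.013,.022),(.083,.022),(.103,.003)])
C['pot']=((.6498,.2288),[(.013,.023),(.073,.023)])
overlay(C,M,'p17','ov17')"
```

```text
t 27.75 pos [0.4682 0.229  0.2598] yaw(x axis) -0.03 tilt 0.03 F [0.1 0.6 1.1] open 0.0928 q [ 0.36 -0.09  1.67  0.    1.56  0.36]
```

View pics/ov17_scene.png

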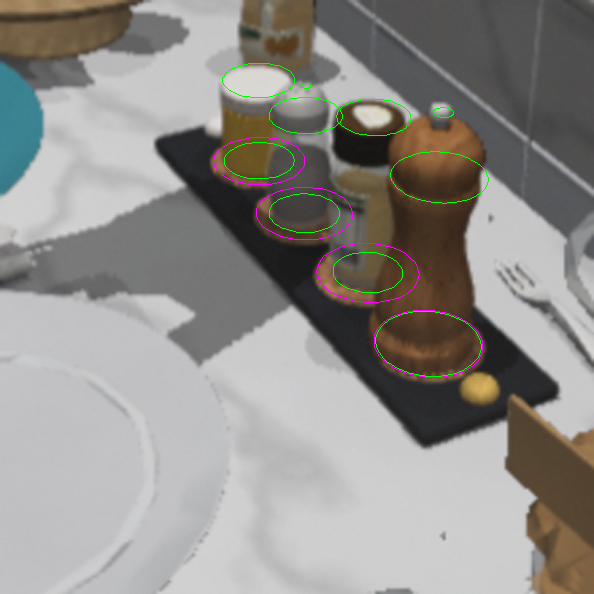

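View pics/ov17_top.png

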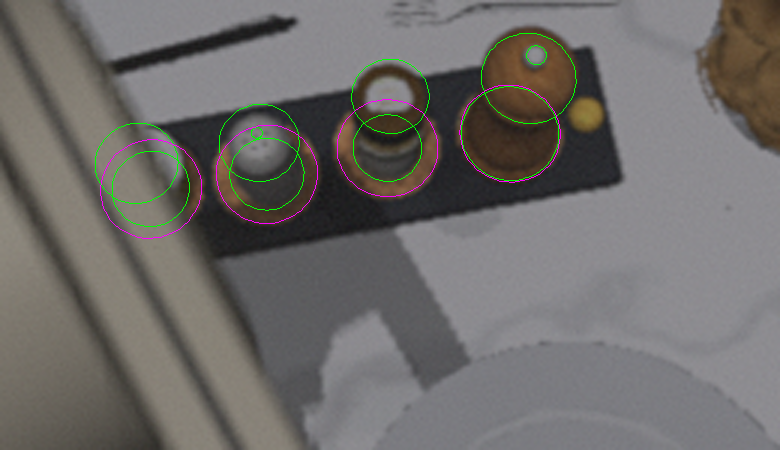

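Call:
carry_out([
  {"xyz": [0,0,0],"rot": [0,0,0]},
  {"xyz": [0,0,0],"rot": [0,0,0]},
  {"xyz": [0,0,0],"rot": [0,0,0]},
])

```text
t: 28.15
tool_pos: [0.471, 0.2289, 0.2596]
orientation: [3.142, -0.002, 0.0]
force: [0.6, 0.1, 0.5]
opening: 0.093
```

```bash
python3 st.py; python3 -c "
from plant import *
print(close_job())"
```

```text
t 28.15 pos [0.471  0.2289 0.2596] yaw(x axis) -0.09 tilt 0.01 F [0.6 0.1 0.5] open 0.093 q [ 0.35 -0.09  1.66 -0.    1.56  0.36]
the job is handed in; nothing more can be done
None
```

All four things are on the coasters in height order, and I handed the job in at about 28 s of the 106 s allowed. The brass stud is at the right (-y) end, so from there it runs mill (mark_1), spice jar (mark_2), salt shaker (mark_3), pot (mark_4). The job reports no verdict.

- **Last check:** in both pictures all four stand upright with the gripper clear. Overlaid circles at the coaster centres agree to within about 1–3 mm; the salt shaker is furthest off, about 2 mm towards the robot.
- **Less certain:** in the final top view the arm covered most of the pot, so its centring rests on the scene view and the TCP position at release, within 1 mm of the coaster centre.
- **Disagreement:** the gripper closed to 40.5 mm on the salt shaker, against its 44 mm stated width. The picture shows its body tapering towards the foot, and it stayed upright throughout.
- **Minor failure:** my first descent and grip commands towards the mill were refused because I left out the turn values. Nothing moved, and I sent them again.

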